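# Tighten the wing nut of the display box clamp

## Task

Two clear storage boxes are strapped to the shop counter, each by a steel strap with a wing nut on top. The nut on the smaller box is loose: turn it clockwise by repeatedly pushing its wings round with a fingertip until it comes up snug against its stop, without forcing it and without pinching or gripping it. Leave the larger box's nut tight, do not move, lift or knock over anything else, and finish with the hand clear.

Things in the scene. Friction and masses are not known exactly. Their poses are not given: they have to be found in the camera images.
- nut_axis (a point): the smaller box's loose wing nut, cast aluminium: point on its vertical axis, 19 mm above its underside (half-way up its two wings). The y axis lies along the wings and turns with the nut, z is up. Each wing reaches to 42 mm from the axis, stands from 6 to 32 mm above the nut's underside, and is 6 mm thick (10 mm over its raised finger pads, 11 to 39 mm from the axis)
- stud_top (a point): top of the fixed steel stud (10 mm across) on which the loose nut turns; it is on the nut's axis, 40 mm above the nut's underside. The nut's hub is 22 mm across and 10 mm high; its underside lies 8 mm above the box's lid (strap and washer are under it)
- nut (a joint): turn of the loose nut, rad: grows clockwise seen from above, 0 at its firm stop (snug), where its wings lie along the strap. It starts 5.5 to 8.5 rad short of the stop (negative). It turns with a steady friction of about 0.08 N m (2 to 4 N at a wing), stays where it is left, and keeps its height
- small_box: the smaller clamped display box, fixed to the counter: clear plastic with lid, 200 mm (its x) by 140 mm (its y), top of the lid 95 mm above the counter, small red-capped jars inside; a dark steel strap 32 mm wide runs over the lid's middle along its y, and the stud and nut are at its centre. Origin: centre of its underside, z up
- large_box: the larger clamped display box, of the same make, fixed: 280 mm (x) by 190 mm (y), top of the lid 140 mm above the counter; its equal wing nut is at its centre, 148 to 188 mm above the counter, already tight. Origin: centre of its underside
- other_nut (a joint): turn of the larger box's nut, rad: 0 is tight, negative is loosened
- shaker: small steel shaker, 28 mm across, 42 mm high, loose, on the smaller box's lid about 80 mm from the nut's axis; origin at the centre of its underside
- shaker2: equal shaker on the larger box's lid
- jar1: glass jar, 68 mm across, 100 mm high, with a red cap, at the far left or right; origin under its centre
- jar2: like jar1, of green glass with a steel cap, at the other side
- bottle1: glass bottle, 66 mm across, 160 mm high, beyond the gap between the boxes; origin under its centre
- beaker: white beaker without a handle, 60 mm across, 80 mm high, between the boxes on the robot side; origin under its centre
There are look-alikes about, which are no part of the job. Leave any purple look-alike of the beaker alone.

How it is judged:
By the outcome, as a careful person would: the job done as asked, in the order asked, and still so for the second after the job is handed in, with the robot touching nothing.
It also fails if it takes over 64 s, if anything falls off the work surface, if the arm or the gripper's body presses on something with over 40 N, if the wrist force passes 120 N, or if a joint passes its speed limit or range.

## Robot

A 7-joint arm with a two-finger parallel gripper is mounted at the origin on the work surface. World frame = base frame: x ahead of the robot, y to its left, z up, the work surface at z = 0. Lengths are in m, angles in rad, forces in N, time in s.
With the tool pointing down it reaches from about 0.4 to 0.85 m from the base axis. Payload 4.5 kg.
Tool frame: the origin (TCP) lies midway between the tips of the shut fingers; the grasp point (between the pads) lies 19 mm behind it; z points along the fingers, y is the line along which they close (so a half turn about z gives the same grasp; the last joint's range is limited). The gripper opens to 88 mm and grips with 3 to 60 N. Pads are 18 mm wide; open, the fingers measure 123 mm over their backs; the gripper's body (75 mm by 187 mm) begins 45 mm behind the grasp point.
Start: joints at [1.283, 0.689, -0.195, 1.565, 0.157, 0.902, -0.215], TCP at [0.198, -0.593, 0.239] pointing down, gripper open.
Joint ranges: [-3.01, 3.01], [-0.46, 2.08], [-1.47, 1.51], [0.13, 2.56], [-1, 4.14], [0.04, 2.09], [-2.66, 2.66]. Speed limits (rad/s): [2.57, 2.57, 3.14, 3.14, 3.14, 3.14, 3.14].

## Interface

Orientations are given as a unit quaternion [x, y, z, w].
In Python, from plant import r gives the robot as it stands. The module is installed in compiled form; this text tells all that it offers.
- The arm moves only by the tool step_arm, never from a script. Its argument "series" is a list of rows, each a list of 7 numbers: the shift along the world's x, y, z in mm, then the turn, a rotation vector about the world's x, y, z in rad, then the closure, from 0 (fully open) to 1 (shut). A call has 1 to 20 rows; each row shifts and turns the commanded pose from where the row before left it; what a row does not reach is not made up. A row lasts 1/10 s, in which the tool goes at most 50 mm and 8.59 degrees, less where a joint would pass 70% of its speed; a pose out of reach is approached as far as the arm can. A call is refused whole if a number of a shift passes 50 or a number of a turn 0.15, either way. A call with a gripper value outside its range is refused whole. The fingers move at their own pace and stop on an object; "force" is the grip in N (left out, the last holds). Time passes only in rows, so rows that do not move let the fingers close. It gives the time, the measured TCP pose, the force, the opening and the grip force at its end, in the units of the state.
- r.get_state(): the state, without advancing time (a new reading comes with each control period).
- r.snapshot(name): name is "scene" or "top"; returns (picture, depth): 384x512x3 uint8, blue, green, red; 384x512 float32, m along the optical axis (not along the pixel's ray), 0 where there is no reading.
- r.get_calibration(name): a dict with "intrinsics" (3x3 intrinsics, pixels), "dist_coeffs" ([k1, k2, p1, p2, k3] as OpenCV has them; the pictures are not rectified), "pose" (4x4, takes a point from camera to world coordinates). Camera axes: x right, y up, looking along -z (the intrinsics and any distortion apply to the point x, -y, -z); pixel columns grow to the right and rows downward; lengths in m; the calibration is good to about 2 mm. A picture is of the moment at which its call begins. get_calibration takes no time and is no camera call.
- r.finish_job(): hands the job in; it is judged then, once.
The state is a dict: "clock": time; "q": joint angles; "qd": joint speeds; "joint_torque": joint torques, N m; "tool_pos": TCP position; "eef_rot": TCP orientation; "contact_force": force on the tool from outside, world axes, zero at the start; "moment": the same for the moment, N m; "opening": opening from 0.0 (shut) to 1.0 (fully open); "finger_force": force on a finger pad.
Only numpy, scipy, OpenCV 4.12 (cv2) and the standard library are available. Lean on these libraries where they do the work, as an engineer would, in place of code of your own. Each camera call takes 0.05 s, during which the arm holds its last target. There are 200 camera calls.

## Working session

There is one attempt and no reset: what is moved stays moved. The work goes in short steps, Python scripts to look and compute and a tool call to move; the robot and the scene stay as the last step left them, time stands still between calls to the robot, and variables do not carry over. Pictures are saved under pics/ and viewed, at most 10 in all, crops included, and the job is handed in when it is done.

Besides the shell and the picture viewer there is one more tool, called after "Emit:" by a JSON object that holds its "api" and its "payload". step_arm: Moves the arm, as the interface text tells. Its arguments: {"type":"object","properties":{"series":{"type":"array"},"force":{"type":"number"}},"required":["series"]}

```bash
mkdir -p pics; cat > h.py <<'E'
import numpy as np, cv2
from plant import r
def snap(n,f):
    p,d=r.snapshot(n); cv2.imwrite('pics/%s.png'%f,p); np.savez('pics/%s.npz'%f,p=p,d=d); return p,d
def ray(n,uv):
    c=r.get_calibration(n); T=np.array(c['pose']); K=np.array(c['intrinsics'])
    u=cv2.undistortPoints(np.array(uv,float).reshape(-1,1,2),K,np.array(c['dist_coeffs'],float)).reshape(-1,2)
    v=np.c_[u[:,0],-u[:,1],-np.ones(len(u))]
    return T[:3,3],v@T[:3,:3].T
def plane(n,uv,z):
    o,d=ray(n,uv); return o+d*((z-o[2])/d[:,2])[:,None]
def deproj(n,uv,depth):
    o,d=ray(n,uv); return o+d*np.array(depth)[:,None]
E
python3 - <<'E'
from h import *
for n in('scene','top'):
    snap(n,n+'0'); c=r.get_calibration(n); print(n,np.round(c['pose'],3).tolist(),np.round(c['intrinsics'],1).tolist(),c['dist_coeffs'])
s=r.get_state(); print({k:np.round(v,3).tolist() for k,v in s.items()})
E
```

```text
scene [[-0.007, -0.58, 0.815, 1.504], [1.0, -0.023, -0.007, 0.012], [0.023, 0.814, 0.58, 0.769], [0.0, 0.0, 0.0, 1.0]] [[354.7, 0.0, 258.7], [0.0, 354.7, 188.8], [0.0, 0.0, 1.0]] [-0.0505522  0.         0.         0.         0.       ]
top [[0.007, 0.992, -0.126, 0.422], [-1.0, 0.005, -0.017, -0.013], [-0.017, 0.126, 0.992, 1.486], [0.0, 0.0, 0.0, 1.0]] [[434.9, 0.0, 254.8], [0.0, 434.9, 194.4], [0.0, 0.0, 1.0]] [-0.05179286  0.          0.          0.          0.        ]
{'clock': 0.1, 'q': [1.283, 0.69, -0.195, 1.566, 0.157, 0.903, -0.215], 'qd': [-0.002, -0.001, -0.0, -0.004, -0.0, 0.0, -0.002], 'joint_torque': [-0.002, -52.85, -1.271, -15.384, -0.053, 0.002, 0.0], 'tool_pos': [0.197, -0.592, 0.238], 'eef_rot': [0.987, 0.16, -0.0, -0.001], 'contact_force': [-0.011, -0.786, 0.376], 'moment': [-0.028, 0.02, -0.036], 'finger_force': 0.0, 'opening': 1.001}
```

View pics/scene0.png

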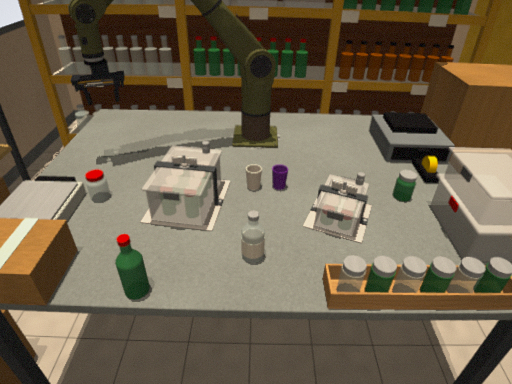

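View pics/top0.png

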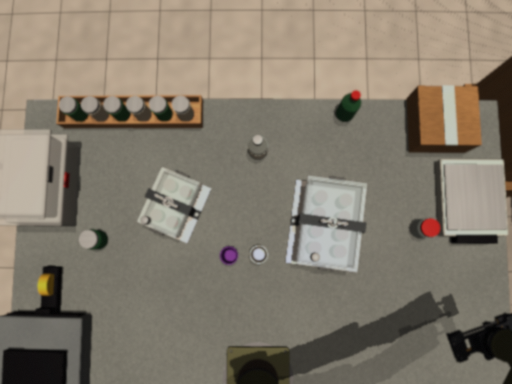

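The smaller box is at about (174,204) in the top view, with its shaker at (146,220). The larger box is at (328,223). The small box appears in the scene view near (340,207). I'll zoom in on both.

```bash
python3 - <<'E'
from h import *
t=np.load('pics/top0.npz');s=np.load('pics/scene0.npz')
a=cv2.resize(t['p'][160:250,130:220],(540,540),interpolation=cv2.INTER_CUBIC)
b=cv2.resize(s['p'][165:245,300:380],None,fx=6.75/1,fy=6.75,interpolation=cv2.INTER_CUBIC)
cv2.imwrite('pics/c0.png',np.hstack([a[:,:],b])[:, :1080]); 
cv2.imwrite('pics/c0.png',cv2.resize(np.hstack([a,b]),(800,400)))
d=t['d']
uv=np.array([(x,y) for y in range(160,250) for x in range(130,220)])
P=deproj('top',uv,d[uv[:,1],uv[:,0]])
for lo,hi in((.085,.1),(.1,.112),(.112,.125),(.125,.15)):
    m=(P[:,2]>lo)&(P[:,2]<hi);print(lo,m.sum(),P[m].mean(0).round(4),P[m].min(0).round(3),P[m].max(0).round(3),uv[m].mean(0).round(1))
m=(P[:,2]>.108)
for u,p in zip(uv[m],P[m]): print(u,p.round(3)) if m.sum()<90 else 0
E
```

```text
0.085 1853 [0.573  0.2885 0.0961] [0.457 0.193 0.086] [0.689 0.393 0.1  ] [169.1 202.1]
0.1 679 [0.5765 0.2892 0.1025] [0.466 0.198 0.1  ] [0.677 0.383 0.112] [168.5 200.8]
0.112 34 [0.5395 0.3166 0.1174] [0.5   0.23  0.112] [0.584 0.362 0.125] [158.6 211.7]
0.125 130 [0.5466 0.3198 0.1357] [0.502 0.258 0.125] [0.594 0.369 0.149] [156.3 208.9]
```

View pics/c0.png

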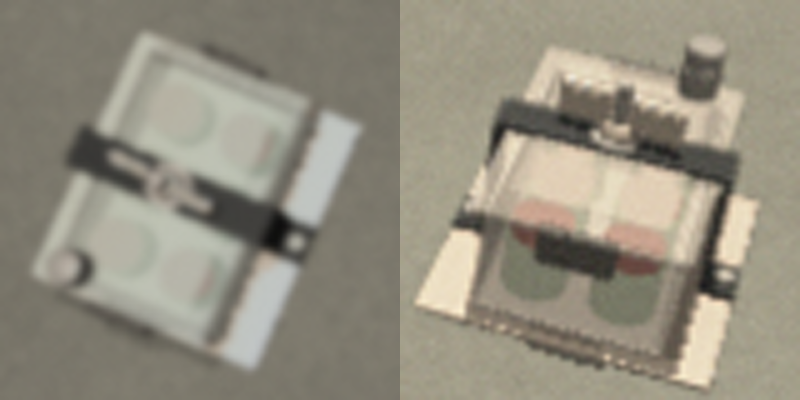

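The crops show the hub at about top (168,201.5), with the wings lying a few degrees clockwise of the strap. In the scene view the stud top is at about (344.8,183). That puts the nut at roughly −2π plus a little. Next I'll measure it.

```bash
python3 - <<'E'
from h import *
t=np.load('pics/top0.npz')['p']
g=cv2.cvtColor(t,cv2.COLOR_BGR2GRAY)
print('hub',plane('top',[(168.3,201.6)],.113).round(4), 'wingmid',plane('top',[(166.0,201.3)],.13).round(4))
w=plane('top',[(154.3,195.3),(177.7,207.2)],.135);print('tips',w.round(4),np.linalg.norm(w[1]-w[0]))
print('stud scene',plane('scene',[(344.8,183)],.143).round(4),plane('scene',[(344.8,184)],.143).round(4))
# strap
P=g[160:250,130:220].astype(int)
sub=g[192:220,144:205]
print(sub[:, ::1][:, :46])
m=np.zeros_like(g);m[185:222,140:203]=(g[185:222,140:203]<75)*255
n,l,st,c=cv2.connectedComponentsWithStats(m)
i=1+np.argmax(st[1:,4]);ys,xs=np.nonzero(l==i)
# add holes
cn,_=cv2.findContours((l==i).astype(np.uint8),cv2.RETR_EXTERNAL,cv2.CHAIN_APPROX_NONE)
print(st[i],cv2.minAreaRect(cn[0]))
W=plane('top',np.c_[xs,ys],.099)[:,:2].astype(np.float32);R=cv2.minAreaRect(W);print(R,cv2.boxPoints(R).round(3))
E
```

```text
hub [[0.5724 0.2875 0.113 ]] wingmid [[0.5715 0.2911 0.13  ]]
tips [[0.5897 0.3278 0.135 ]
 [0.5525 0.2524 0.135 ]] 0.08404338286389483
stud scene [[0.582  0.2918 0.143 ]] [[0.5876 0.2907 0.143 ]]
[[116 105  88 ... 179 173 159]
 [111  95  75 ... 177 169 156]
 [104  85  67 ... 174 163 154]
 ...
 [153 150 138 ... 113 134 147]
 [164 165 157 ... 131 155 169]
 [170 174 168 ... 145 168 178]]
[175 201  22  16 153] ((184.42922973632812, 209.0338592529297), (23.130996704101562, 8.875203132629395), 19.440034866333008)
((0.550295352935791, 0.23780721426010132), (0.07543331384658813, 0.02843167632818222), 71.02510833740234) [[0.525 0.207]
 [0.551 0.198]
 [0.576 0.269]
 [0.549 0.278]]
```

Emit:
{"api": "step_arm", "payload": {"series": [[35,30,10,0,0,0,0.5],[35,35,10,0,0,0,1],[35,35,10,0,0,0,1],[35,35,0,0,0,0,1],[35,35,0,0,0,0,1],[35,35,0,0,0,0,1],[30,40,0,0,0,0,1],[30,40,0,0,0,0,1],[30,40,0,0,0,0,1],[20,40,0,0,0,0,1],[10,40,0,0,0,0,1],[0,40,0,0,0,0,1],[0,40,0,0,0,0,1],[0,40,0,0,0,0,1],[0,40,0,0,0,0,1],[0,40,0,0,0,0,1],[0,40,0,0,0,0,1],[0,40,0,0,0,0,1],[0,40,0,0,0,0,1],[0,40,0,0,0,0,1]]}}

```text
clock: 2.1
tool_pos: [0.5265, 0.1728, 0.2683]
eef_rot: [0.987, 0.16, -0.0, 0.0]
contact_force: [0.7, 0.7, -0.3]
opening: 0.008
finger_force: 0.0
```

```bash
cat >> h.py <<'E'
C=np.array([.572,.2895])
def st():
    s=r.get_state();q=s['eef_rot'];from scipy.spatial.transform import Rotation as R
    M=R.from_quat(q).as_matrix();p=np.array(s['tool_pos'])
    d=p[:2]-C
    print('t',round(s['clock'],2),'p',p.round(4),'yaw_y',round(np.degrees(np.arctan2(M[1,1],M[0,1])),1),'z',M[:,2].round(3),'q',np.round(s['q'],2),'F',np.round(s['contact_force'],1),'M',np.round(s['moment'],2),'op',round(s['opening'],3),'polar mm,deg',(1e3*np.hypot(*d)).round(1),np.degrees(np.arctan2(d[1],d[0])).round(1))
E
python3 -c "from h import *;st()"
```

```text
t 2.1 p [0.5265 0.1728 0.2683] yaw_y -71.6 z [-0.001 -0.001 -1.   ] q [-0.31  0.56 -0.15  1.75  0.11  0.85 -1.75] F [ 0.7  0.7 -0.3] M [ 0.02 -0.02  0.03] op 0.008 polar mm,deg 125.2 -111.3
```

Emit:
{"api": "step_arm", "payload": {"series": [[2.5,10,0,0,0,0.1475,1],[2.5,10,0,0,0,0.1475,1],[2.5,10,0,0,0,0.1475,1],[2.5,10,0,0,0,0.1475,1],[2.5,10,0,0,0,0.1475,1],[2.5,10,0,0,0,0.1475,1],[2.5,10,0,0,0,0.1475,1],[2.5,10,0,0,0,0.1475,1],[2.5,10,0,0,0,0.1475,1],[2.5,10,0,0,0,0.1475,1],[2.5,10,0,0,0,0.1475,1],[2.5,10,0,0,0,0.1475,1],[2,9,-20,0,0,0.1475,1],[2,9,-25,0,0,0.1475,1],[2,9,-25,0,0,0.1475,1],[2,9,-20,0,0,0.1475,1],[0,0,0,0,0,0,1]]}}

```text
clock: 3.8
tool_pos: [0.5632, 0.3268, 0.175]
eef_rot: [0.227, 0.974, -0.002, -0.003]
contact_force: [-0.4, 0.2, 0.6]
opening: 0.004
finger_force: 0.0
```

```bash
python3 - <<'E'
from h import *
st();p,d=snap('scene','scene1');q,_=snap('top','top1')
a=cv2.resize(p[150:240,295:385],(400,400),interpolation=cv2.INTER_CUBIC);b=cv2.resize(q[160:250,130:220],(400,400),interpolation=cv2.INTER_CUBIC)
cv2.imwrite('pics/c1.png',np.hstack([b,a]))
E
```

```text
t 3.8 p [0.5632 0.3268 0.175 ] yaw_y 63.8 z [-0.006 -0.003 -1.   ] q [-0.23  0.89 -0.73  1.52  0.66  1.   -0.03] F [-0.4  0.2  0.6] M [ 0.01 -0.12 -0.06] op 0.004 polar mm,deg 38.4 103.2
```

View pics/c1.png

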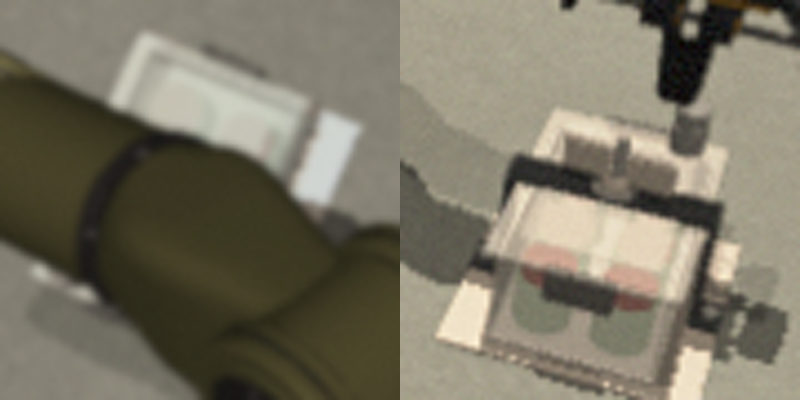

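The hand hides the nut from the top. In the scene crop the shut fingertip is at (680,100), in line with the shaker at (690,130). I'll compute the shaker position before lowering.

```bash
python3 - <<'E'
from h import *
S=plane('top',[(145.3,220.3)],.137);print(S.round(4));print(plane('scene',[(361.4,174.5)],.137).round(4))
d=S[0,:2]-C;print(np.hypot(*d),np.degrees(np.arctan2(d[1],d[0])))
# strap centreline via dark pixels rows across strap in world, z=.098
t=np.load('pics/top0.npz')['p'];g=cv2.cvtColor(t,cv2.COLOR_BGR2GRAY).astype(np.float32)
c=r.get_calibration('top');T=np.array(c['pose']);K=np.array(c['intrinsics'])
def px(P):
    v=(np.array(P)-T[:3,3])@T[:3,:3];v=np.c_[v[:,0],-v[:,1],-v[:,2]]
    return cv2.projectPoints(v,np.zeros(3),np.zeros(3),K,np.array(c['dist_coeffs'],float))[0].reshape(-1,2)
a=np.radians(71);e=np.array([np.cos(a),np.sin(a)]);n=np.array([-e[1],e[0]])
s=np.arange(-30,31)/1000
for k in(-.063,-.055,-.048,.048,.055,.063):
    Q=C+k*e+s[:,None]*n;uv=px(np.c_[Q,np.full(len(s),.098)]).astype(np.float32)
    v=cv2.remap(g,uv[:,0],uv[:,1],cv2.INTER_LINEAR).ravel()
    w=v<(v.min()+v[[0,-1]].mean())/2
    print(k,'min',v.min(),'edges',s[w].min(),s[w].max(),'mid mm',500*(s[w].min()+s[w].max()))
E
```

```text
[[0.5106 0.3529 0.137 ]]
[[0.5208 0.36   0.137 ]]
0.08829195605779228 134.09431513481974
-0.063 min 63.71875 edges -0.012 0.019 mid mm 3.4999999999999996
-0.055 min 63.179688 edges -0.012 0.018 mid mm 2.999999999999999
-0.048 min 63.0 edges -0.013 0.017 mid mm 2.000000000000001
0.048 min 62.703125 edges -0.02 0.011 mid mm -4.500000000000001
0.055 min 58.88867 edges -0.02 0.011 mid mm -4.500000000000001
0.063 min 55.414062 edges -0.019 0.01 mid mm -4.5
```

Emit:
{"api": "step_arm", "payload": {"series": [[0,0,-15,0,0,0,1],[0,0,-15,0,0,0,1],[0,0,-15,0,0,0,1],[0,0,-12,0,0,0,1],[0,0,0,0,0,0,1],[0,0,0,0,0,0,1]]}}

```text
clock: 4.5
tool_pos: [0.5649, 0.3274, 0.1212]
eef_rot: [0.228, 0.974, -0.0, -0.0]
contact_force: [0.2, 0.6, -0.0]
opening: 0.006
finger_force: 0.0
```

```bash
cat > path.py <<'E'
from h import *
import sys
C=np.array([.5725,.2893])
# rows: nut wing angle from a0, steps of da deg, count n, radial R, tangential offset h (mm)
def rows(a0,a1,n,R=32,h=15):
    s=r.get_state();p=np.array(s['tool_pos'][:2])
    A=np.radians(np.linspace(a0,a1,n+1))
    Q=C+np.c_[R*np.cos(A)-h*np.sin(A),R*np.sin(A)+h*np.cos(A)]/1e3
    D=np.diff(Q,axis=0)*1e3
    print('first',((Q[0]-p)*1e3).round(1),'turn/row',np.diff(A)[0].round(4)); print(D.round(1).tolist())
E
python3 - <<'E'
from path import *
st();rows(63.7,63.7-160,20)
E
```

```text
t 4.5 p [0.5649 0.3274 0.1212] yaw_y 63.7 z [-0.001 -0.    -1.   ] q [-0.25  0.95 -0.69  1.55  0.72  0.9  -0.08] F [ 0.2  0.6 -0. ] M [ 0.06 -0.1   0.06] op 0.006 polar mm,deg 38.6 100.7
first [ 8.4 -2.8] turn/row -0.1396
[[4.9, -0.4], [4.8, -1.1], [4.6, -1.8], [4.3, -2.4], [3.9, -3.0], [3.5, -3.5], [3.0, -3.9], [2.4, -4.3], [1.8, -4.6], [1.1, -4.8], [0.4, -4.9], [-0.3, -4.9], [-1.0, -4.8], [-1.6, -4.7], [-2.3, -4.4], [-2.8, -4.0], [-3.4, -3.6], [-3.8, -3.1], [-4.2, -2.5], [-4.5, -1.9]]
```

```bash
python3 - <<'E'
from path import *
rows(63.7,63.7-80,14)
E
```

```text
first [ 8.4 -2.8] turn/row -0.0997
[[3.5, -0.2], [3.5, -0.6], [3.4, -0.9], [3.3, -1.3], [3.1, -1.6], [3.0, -1.9], [2.8, -2.2], [2.5, -2.4], [2.3, -2.7], [2.0, -2.9], [1.7, -3.1], [1.4, -3.2], [1.1, -3.4], [0.7, -3.5]]
```

Emit:
{"api": "step_arm", "payload": {"series": [[3,-1,-2,0,0,0,1],[3,-1,-2,0,0,0,1],[2.4,-0.8,0,0,0,0,1],[3.5,-0.2,0,0,0,-0.1,1],[3.5,-0.6,0,0,0,-0.1,1],[3.4,-0.9,0,0,0,-0.1,1],[3.3,-1.3,0,0,0,-0.1,1],[3.1,-1.6,0,0,0,-0.1,1],[3.0,-1.9,0,0,0,-0.1,1],[2.8,-2.2,0,0,0,-0.1,1],[2.5,-2.4,0,0,0,-0.1,1],[2.3,-2.7,0,0,0,-0.1,1],[2.0,-2.9,0,0,0,-0.1,1],[1.7,-3.1,0,0,0,-0.1,1],[1.4,-3.2,0,0,0,-0.1,1],[1.1,-3.4,0,0,0,-0.1,1],[0.7,-3.5,0,0,0,-0.1,1]]}}

```text
clock: 6.2
tool_pos: [0.6067, 0.298, 0.1179]
eef_rot: [0.802, 0.597, 0.001, -0.002]
contact_force: [-2.1, 5.6, -1.0]
opening: 0.006
finger_force: 2.0
```

```bash
python3 - <<'E'
from path import *
st();p,d=snap('scene','scene2');q,_=snap('top','top2')
a=cv2.resize(p[150:240,295:385],(400,400),interpolation=cv2.INTER_CUBIC);b=cv2.resize(q[160:250,130:220],(400,400),interpolation=cv2.INTER_CUBIC)
cv2.imwrite('pics/c2.png',np.hstack([b,a]))
rows(-16.3,-96.3,14)
E
```

```text
t 6.2 p [0.6067 0.298  0.1179] yaw_y -16.7 z [-0.001  0.005 -1.   ] q [-0.35  0.92 -0.35  1.49  0.38  0.8  -1.12] F [-2.1  5.6 -1. ] M [ 0.95  0.22 -0.16] op 0.006 polar mm,deg 35.7 13.7
first [ 0.2 -2.3] turn/row -0.0997
[[0.4, -3.5], [0.0, -3.5], [-0.3, -3.5], [-0.7, -3.5], [-1.0, -3.4], [-1.4, -3.3], [-1.7, -3.1], [-2.0, -2.9], [-2.3, -2.7], [-2.5, -2.5], [-2.7, -2.2], [-3.0, -1.9], [-3.1, -1.6], [-3.3, -1.3]]
```

View pics/c2.png

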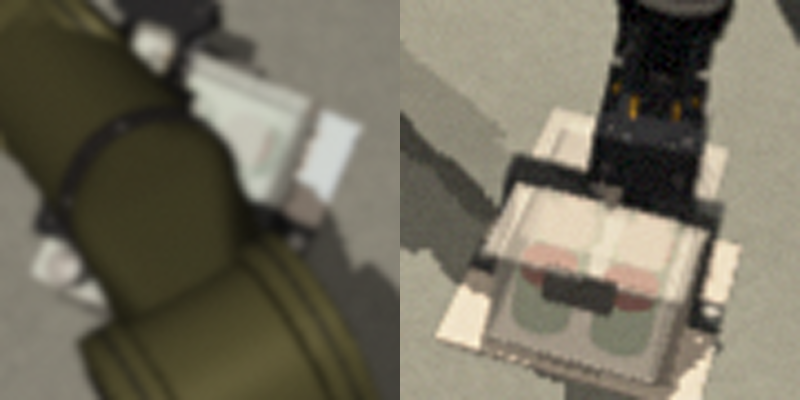

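The scene crop shows the shut fingers behind the nut with the wing's edge at about (602,193). The 6 N reaction matches steady pushing, so I'll continue.

Emit:
{"api": "step_arm", "payload": {"series": [[0.4,-3.5,0,0,0,-0.1,1],[0.0,-3.5,0,0,0,-0.1,1],[-0.3,-3.5,0,0,0,-0.1,1],[-0.7,-3.5,0,0,0,-0.1,1],[-1.0,-3.4,0,0,0,-0.1,1],[-1.4,-3.3,0,0,0,-0.1,1],[-1.7,-3.1,0,0,0,-0.1,1],[-2.0,-2.9,0,0,0,-0.1,1],[-2.3,-2.7,0,0,0,-0.1,1],[-2.5,-2.5,0,0,0,-0.1,1],[-2.7,-2.2,0,0,0,-0.1,1],[-3.0,-1.9,0,0,0,-0.1,1],[-3.1,-1.6,0,0,0,-0.1,1],[-3.3,-1.3,0,0,0,-0.1,1]]}}

```text
clock: 7.7
tool_pos: [0.5863, 0.2567, 0.1184]
eef_rot: [0.998, -0.06, 0.002, -0.001]
contact_force: [3.2, 2.7, -0.0]
opening: 0.006
finger_force: 1.5
```

```bash
python3 - <<'E'
from path import *
st();rows(-96.3,-126.3,5)
E
```

```text
t 7.7 p [0.5863 0.2567 0.1184] yaw_y -96.8 z [ 0.005  0.002 -1.   ] q [-0.5   0.86  0.03  1.63 -0.04  0.65 -2.14] F [ 3.2  2.7 -0. ] M [ 0.55 -0.65 -0.04] op 0.006 polar mm,deg 35.8 -66.5
first [-2.4 -0.8] turn/row -0.1047
[[-3.6, -1.0], [-3.6, -0.6], [-3.7, -0.2], [-3.7, 0.1], [-3.7, 0.5]]
```

Emit:
{"api": "step_arm", "payload": {"series": [[-3.6,-1.0,0,0,0,-0.105,1],[-3.6,-0.6,0,0,0,-0.105,1],[-3.7,-0.2,0,0,0,-0.105,1],[-3.7,0.1,0,0,0,-0.105,1],[-3.7,0.5,0,0,0,-0.105,1],[0,0,0,0,0,0,1]]}}

```text
clock: 8.3
tool_pos: [0.567, 0.2543, 0.1182]
eef_rot: [0.949, -0.315, 0.001, -0.0]
contact_force: [1.4, 0.1, 1.0]
opening: 0.009
finger_force: 0.7
```

```bash
python3 - <<'E'
from path import *
st();rows(-126.3,-126.3,1,h=26);rows(57,57,1,h=27)
E
```

```text
t 8.3 p [0.567  0.2543 0.1182] yaw_y -126.7 z [ 0.002 -0.    -1.   ] q [-0.59  0.85  0.17  1.69 -0.22  0.62 -2.51] F [1.4 0.1 1. ] M [ 0.1  -0.33 -0.  ] op 0.009 polar mm,deg 35.5 -98.1
first [ 7.5 -6.2] turn/row 0.0
[[0.0, 0.0]]
first [ 0.3 76.5] turn/row 0.0
[[0.0, 0.0]]
```

Emit:
{"api": "step_arm", "payload": {"series": [[4,-3,0,0,0,0,1],[4,-3,0,0,0,0,1],[0,0,20,0,0,0,1],[0,0,25,0,0,0,1],[0,0,20,0,0,0,1],[0,4,0,0,0,0.149,1],[0,4,0,0,0,0.149,1],[0,4,0,0,0,0.149,1],[0,4,0,0,0,0.149,1],[-1,4,0,0,0,0.149,1],[-1,4,0,0,0,0.149,1],[-1,4,0,0,0,0.149,1],[-1,4,0,0,0,0.149,1],[-1,4,0,0,0,0.149,1],[-1,4,0,0,0,0.149,1],[-1,4,0,0,0,0.149,1],[-1,4,0,0,0,0.149,1],[0,4,0,0,0,0.149,1],[0,4,0,0,0,0.149,1],[0,4,0,0,0,0.149,1]]}}

```text
clock: 10.3
tool_pos: [0.5663, 0.3076, 0.1823]
eef_rot: [0.697, 0.717, -0.0, 0.0]
contact_force: [-0.1, -0.3, -0.7]
opening: 0.001
finger_force: 0.0
```

Emit:
{"api": "step_arm", "payload": {"series": [[0,4,0,0,0,0.149,1],[0,4,0,0,0,0.149,1],[0,4,0,0,0,0.149,1],[0,4,0,0,0,0.149,1],[0,4,0,0,0,0.149,1],[0,3,0,0,0,0.149,1],[0,0,0,0,0,0.07,1],[0,0,0,0,0,0,1]]}}

```text
clock: 11.1
tool_pos: [0.5663, 0.3304, 0.1821]
eef_rot: [0.289, 0.957, -0.0, -0.0]
contact_force: [0.1, 0.2, -0.1]
opening: 0.002
finger_force: 0.0
```

```bash
python3 - <<'E'
from path import *
st();rows(57,57,1,h=27);p,d=snap('scene','scene3')
cv2.imwrite('pics/c3.png',cv2.resize(p[150:240,295:385],(540,540),interpolation=cv2.INTER_CUBIC))
E
```

```text
t 11.1 p [0.5663 0.3304 0.1821] yaw_y 56.4 z [-0.001 -0.001 -1.   ] q [-0.25  0.87 -0.69  1.5   0.62  0.99 -0.12] F [ 0.1  0.2 -0.1] M [ 0.04 -0.12  0.02] op 0.002 polar mm,deg 41.3 97.9
first [0.9 0.4] turn/row 0.0
[[0.0, 0.0]]
```

View pics/c3.png

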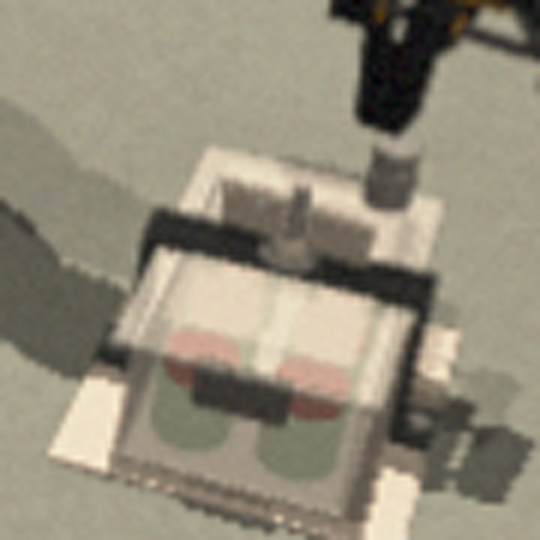

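The wings show either side of the stud, with tips near (222,185) and (375,235), so the nut has gone about half a turn. The shaker is still in place at (390,180). I'll lower for stroke 2.

Emit:
{"api": "step_arm", "payload": {"series": [[0,0,-20,0,0,0,1],[0,0,-20,0,0,0,1],[0,0,-20,0,0,0,1],[0,0,-4,0,0,0,1],[0,0,0,0,0,0,1]]}}

```text
clock: 11.65
tool_pos: [0.5657, 0.331, 0.1181]
eef_rot: [0.289, 0.957, -0.001, -0.0]
contact_force: [0.2, -0.4, -0.3]
opening: 0.001
finger_force: 0.0
```

```bash
python3 - <<'E'
from path import *
st();rows(57,-23,15)
E
```

```text
t 11.65 p [0.5657 0.331  0.1181] yaw_y 56.4 z [-0.001 -0.001 -1.   ] q [-0.28  0.95 -0.64  1.55  0.68  0.88 -0.18] F [ 0.2 -0.4 -0.3] M [ 0.04 -0.11  0.03] op 0.001 polar mm,deg 42.0 98.6
first [11.6 -6.7] turn/row -0.0931
[[3.2, -0.6], [3.2, -0.9], [3.1, -1.2], [2.9, -1.5], [2.8, -1.7], [2.6, -2.0], [2.4, -2.2], [2.2, -2.4], [2.0, -2.6], [1.7, -2.8], [1.4, -3.0], [1.2, -3.1], [0.9, -3.2], [0.6, -3.2], [0.3, -3.3]]
```

Emit:
{"api": "step_arm", "payload": {"series": [[3,-2,0,0,0,0,1],[3,-2,0,0,0,0,1],[3,-1.5,0,0,0,0,1],[2.6,-1.2,0,0,0,0,1],[3.2,-0.6,0,0,0,-0.093,1],[3.2,-0.9,0,0,0,-0.093,1],[3.1,-1.2,0,0,0,-0.093,1],[2.9,-1.5,0,0,0,-0.093,1],[2.8,-1.7,0,0,0,-0.093,1],[2.6,-2.0,0,0,0,-0.093,1],[2.4,-2.2,0,0,0,-0.093,1],[2.2,-2.4,0,0,0,-0.093,1],[2.0,-2.6,0,0,0,-0.093,1],[1.7,-2.8,0,0,0,-0.093,1],[1.4,-3.0,0,0,0,-0.093,1],[1.2,-3.1,0,0,0,-0.093,1],[0.9,-3.2,0,0,0,-0.093,1],[0.6,-3.2,0,0,0,-0.093,1],[0.3,-3.3,0,0,0,-0.093,1]]}}

```text
clock: 13.55
tool_pos: [0.6074, 0.2941, 0.119]
eef_rot: [0.837, 0.547, 0.001, -0.002]
contact_force: [-1.3, 3.9, -1.3]
opening: 0.008
finger_force: 1.8
```

```bash
python3 - <<'E'
from path import *
st();rows(-23,-93,13)
E
```

```text
t 13.55 p [0.6074 0.2941 0.119 ] yaw_y -23.6 z [ 0.     0.005 -1.   ] q [-0.37  0.91 -0.3   1.5   0.33  0.79 -1.2 ] F [-1.3  3.9 -1.3] M [ 0.88  0.17 -0.08] op 0.008 polar mm,deg 35.7 7.5
first [ 0.4 -3.5] turn/row -0.094
[[-0.0, -3.3], [-0.3, -3.3], [-0.7, -3.3], [-1.0, -3.2], [-1.2, -3.1], [-1.5, -2.9], [-1.8, -2.8], [-2.1, -2.6], [-2.3, -2.4], [-2.5, -2.2], [-2.7, -1.9], [-2.9, -1.7], [-3.0, -1.4]]
```

Emit:
{"api": "step_arm", "payload": {"series": [[0,-3.3,0,0,0,-0.094,1],[-0.3,-3.3,0,0,0,-0.094,1],[-0.7,-3.3,0,0,0,-0.094,1],[-1.0,-3.2,0,0,0,-0.094,1],[-1.2,-3.1,0,0,0,-0.094,1],[-1.5,-2.9,0,0,0,-0.094,1],[-1.8,-2.8,0,0,0,-0.094,1],[-2.1,-2.6,0,0,0,-0.094,1],[-2.3,-2.4,0,0,0,-0.094,1],[-2.5,-2.2,0,0,0,-0.094,1],[-2.7,-1.9,0,0,0,-0.094,1],[-2.9,-1.7,0,0,0,-0.094,1],[-3.0,-1.4,0,0,0,-0.094,1],[0,0,0,0,0,0,1]]}}

```text
clock: 14.95
tool_pos: [0.5874, 0.2583, 0.1194]
eef_rot: [1.0, -0.03, 0.002, -0.001]
contact_force: [3.3, 1.2, -0.4]
opening: 0.007
finger_force: 1.3
```

```bash
cat >> path.py <<'E'
def loc():
    s=r.get_state();p=np.array(s['tool_pos'][:2]);q=s['eef_rot'];y=-2*np.arctan2(q[1],q[0]);
    from scipy.spatial.transform import Rotation as R
    M=R.from_quat(q).as_matrix();a=M[:2,1]/np.hypot(*M[:2,1]);n=np.array([-a[1],a[0]])
    d=(p-C)*1e3;F=np.array(s['contact_force'][:2]);print('radial %.1f tang %.1f | F rad %.1f tang %.1f'%(d@a,d@n,F@a,F@n))
E
python3 - <<'E'
from path import *
st();loc();rows(-93,-113,10)
E
```

```text
t 14.95 p [0.5874 0.2583 0.1194] yaw_y -93.5 z [ 0.004  0.002 -1.   ] q [-0.5   0.86  0.03  1.62 -0.04  0.66 -2.08] F [ 3.3  1.2 -0.4] M [ 0.46 -0.54 -0.04] op 0.007 polar mm,deg 34.8 -63.7
radial 30.0 tang 16.7 | F rad -1.4 tang 3.2
first [-1.6 -1.8] turn/row -0.0349
[[-1.2, -0.4], [-1.2, -0.4], [-1.2, -0.4], [-1.2, -0.3], [-1.2, -0.3], [-1.2, -0.2], [-1.2, -0.2], [-1.2, -0.2], [-1.2, -0.1], [-1.2, -0.1]]
```

Emit:
{"api": "step_arm", "payload": {"series": [[-1.2,-0.4,0,0,0,-0.035,1],[-1.2,-0.4,0,0,0,-0.035,1],[-1.2,-0.4,0,0,0,-0.035,1],[-1.2,-0.3,0,0,0,-0.035,1],[-1.2,-0.3,0,0,0,-0.035,1],[-1.2,-0.2,0,0,0,-0.035,1],[-1.2,-0.2,0,0,0,-0.035,1],[0,0,0,0,0,0,1]]}}

```text
clock: 15.75
tool_pos: [0.5773, 0.2544, 0.1185]
eef_rot: [0.988, -0.153, -0.0, 0.0]
contact_force: [2.0, -0.3, 0.9]
opening: 0.007
finger_force: 1.3
```

```bash
python3 - <<'E'
from path import *
st();loc();rows(-107,-119,12)
E
```

```text
t 15.75 p [0.5773 0.2544 0.1185] yaw_y -107.6 z [-0.    -0.001 -1.   ] q [-0.54  0.85  0.1   1.65 -0.12  0.64 -2.26] F [ 2.  -0.3  0.9] M [ 0.11 -0.54 -0.07] op 0.007 polar mm,deg 35.4 -81.4
radial 31.8 tang 15.1 | F rad -0.4 tang 2.0
first [ 0.2 -0.1] turn/row -0.0175
[[-0.6, -0.1], [-0.6, -0.1], [-0.6, -0.1], [-0.6, -0.0], [-0.6, -0.0], [-0.6, -0.0], [-0.6, -0.0], [-0.6, -0.0], [-0.6, 0.0], [-0.6, 0.0], [-0.6, 0.0], [-0.6, 0.0]]
```

Now in 1° steps, checking the force each few rows.

Emit:
{"api": "step_arm", "payload": {"series": [[-0.6,-0.1,0,0,0,-0.0175,1],[-0.6,-0.1,0,0,0,-0.0175,1],[-0.6,-0.1,0,0,0,-0.0175,1],[-0.6,0,0,0,0,-0.0175,1],[0,0,0,0,0,0,1]]}}

```text
clock: 16.25
tool_pos: [0.5749, 0.2542, 0.1185]
eef_rot: [0.982, -0.187, -0.0, 0.0]
contact_force: [2.4, -0.9, 1.4]
opening: 0.004
finger_force: 1.4
```

```bash
python3 -c "
from path import *
st();loc()"
```

```text
t 16.25 p [0.5749 0.2542 0.1185] yaw_y -111.6 z [-0.    -0.001 -1.   ] q [-0.55  0.85  0.12  1.66 -0.15  0.64 -2.3 ] F [ 2.4 -0.9  1.4] M [-0.13 -0.57 -0.04] op 0.004 polar mm,deg 35.4 -85.2
radial 31.8 tang 15.2 | F rad -0.0 tang 2.6
```

Emit:
{"api": "step_arm", "payload": {"series": [[-0.6,0,0,0,0,-0.0175,1],[-0.6,0,0,0,0,-0.0175,1],[0,0,0,0,0,0,1]]}}

```text
clock: 16.55
tool_pos: [0.5737, 0.2542, 0.1185]
eef_rot: [0.979, -0.205, -0.0, 0.0]
contact_force: [2.6, -1.2, 2.4]
opening: 0.003
finger_force: 1.5
```

```bash
python3 -c "
from path import *
st();loc()"
```

```text
t 16.55 p [0.5737 0.2542 0.1185] yaw_y -113.6 z [-0.    -0.001 -1.   ] q [-0.56  0.85  0.13  1.66 -0.16  0.64 -2.33] F [ 2.6 -1.2  2.4] M [-0.28 -0.54 -0.02] op 0.003 polar mm,deg 35.4 -87.2
radial 31.7 tang 15.2 | F rad 0.1 tang 2.9
```

Emit:
{"api": "step_arm", "payload": {"series": [[-0.6,0,0,0,0,-0.0175,1],[-0.6,0,0,0,0,-0.0175,1],[0,0,0,0,0,0,1]]}}

```text
clock: 16.85
tool_pos: [0.5728, 0.2541, 0.1185]
eef_rot: [0.975, -0.222, 0.0, 0.0]
contact_force: [2.7, -2.6, 2.0]
opening: 0.005
finger_force: 1.9
```

```bash
python3 -c "
from path import *
st();loc()"
```

```text
t 16.85 p [0.5728 0.2541 0.1185] yaw_y -115.6 z [ 0.    -0.001 -1.   ] q [-0.57  0.85  0.14  1.67 -0.17  0.64 -2.35] F [ 2.7 -2.6  2. ] M [-0.48 -0.65 -0.04] op 0.005 polar mm,deg 35.4 -88.7
radial 31.6 tang 15.5 | F rad 1.1 tang 3.5
```

Emit:
{"api": "step_arm", "payload": {"series": [[-0.6,0,0,0,0,-0.0175,1],[-0.6,0,0,0,0,-0.0175,1],[0,0,0,0,0,0,1]]}}

```text
clock: 17.15
tool_pos: [0.5722, 0.2539, 0.1186]
eef_rot: [0.971, -0.239, 0.001, 0.0]
contact_force: [5.2, -3.4, 1.0]
opening: 0.005
finger_force: 2.7
```

```bash
python3 -c "
from path import *
st();loc()"
```

```text
t 17.15 p [0.5722 0.2539 0.1186] yaw_y -117.7 z [ 0.001 -0.001 -1.   ] q [-0.57  0.85  0.15  1.67 -0.19  0.63 -2.38] F [ 5.2 -3.4  1. ] M [-0.58 -0.96 -0.02] op 0.005 polar mm,deg 35.6 -89.6
radial 31.4 tang 16.2 | F rad 0.6 tang 6.2
```

Emit:
{"api": "step_arm", "payload": {"series": [[-0.7,0.3,0,0,0,0,1],[-0.6,0.3,0,0,0,0,1],[0,0,0,0,0,0,1]]}}

```text
clock: 17.45
tool_pos: [0.5721, 0.254, 0.1186]
eef_rot: [0.971, -0.239, 0.002, 0.0]
contact_force: [7.1, -3.7, -1.0]
opening: 0.006
finger_force: 3.8
```

```bash
python3 -c "
from path import *
st();loc()"
```

```text
t 17.45 p [0.5721 0.254  0.1186] yaw_y -117.7 z [ 0.004 -0.001 -1.   ] q [-0.57  0.85  0.15  1.67 -0.19  0.63 -2.38] F [ 7.1 -3.7 -1. ] M [-0.74 -1.39 -0.09] op 0.006 polar mm,deg 35.5 -89.8
radial 31.4 tang 16.1 | F rad -0.0 tang 8.1
```

The tip no longer moves under 8 N and lies at the strap direction, so the nut is against its stop. I'll back off, lift and clear.

Emit:
{"api": "step_arm", "payload": {"series": [[3,-1.5,0,0,0,0,1],[4,-2,0,0,0,0,1],[4,-2,0,0,0,0,1],[0,0,15,0,0,0,1],[0,0,25,0,0,0,1],[0,0,30,0,0,0,1],[0,0,30,0,0,0,1],[0,0,30,0,0,0,1],[0,0,30,0,0,0,1],[-10,-30,0,0,0,0,1],[-10,-40,0,0,0,0,1],[-10,-40,0,0,0,0,1],[-10,-40,0,0,0,0,1],[-10,-40,0,0,0,0,1],[-10,-40,0,0,0,0,1],[-10,-40,0,0,0,0,1],[-10,-30,0,0,0,0,1],[0,0,0,0,0,0,1],[0,0,0,0,0,0,1]]}}

```text
clock: 19.35
tool_pos: [0.5011, -0.0502, 0.2794]
eef_rot: [0.971, -0.239, 0.0, -0.001]
contact_force: [0.4, 1.1, 0.7]
opening: 0.008
finger_force: 0.0
```

```bash
python3 - <<'E'
from path import *
st();p,d=snap('scene','scene4');q,_=snap('top','top4')
a=cv2.resize(p[150:240,295:385],(400,400),interpolation=cv2.INTER_CUBIC);b=cv2.resize(q[160:250,130:220],(400,400),interpolation=cv2.INTER_CUBIC)
cv2.imwrite('pics/c4.png',np.vstack([np.hstack([b,a]),cv2.resize(q[80:280,:400],(800,200)[:2])]))
E
```

```text
t 19.35 p [ 0.5011 -0.0502  0.2794] yaw_y -117.6 z [ 0.001  0.001 -1.   ] q [-0.11  0.48  0.18  1.89 -0.12  0.79 -1.92] F [0.4 1.1 0.7] M [ 0.1   0.02 -0.03] op 0.008 polar mm,deg 347.0 -101.8
```

View pics/c4.png

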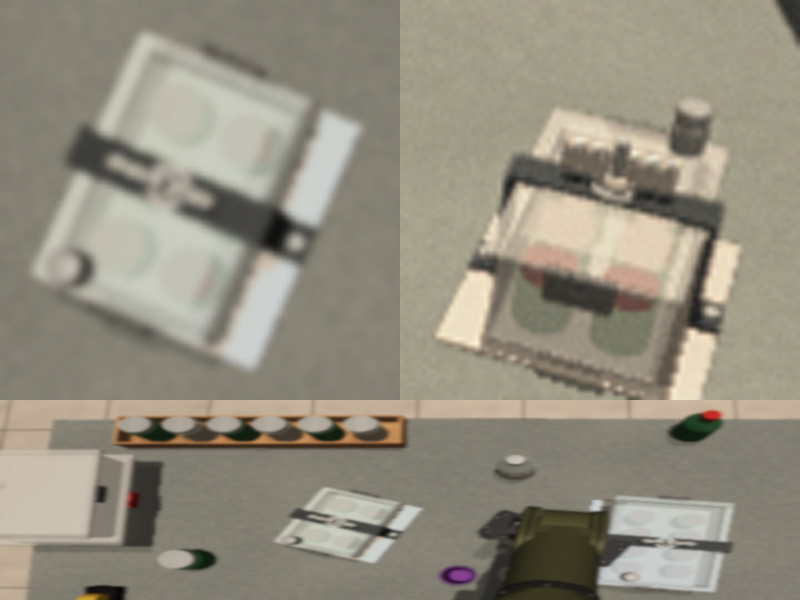

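The wings now lie along the strap: in the top crop the tips are at (105,160) and (215,202), a slope of about 21° against the strap's 22°. The shaker is still at (68,266), nothing else has moved, and the hand is clear.

```bash
python3 -c "
from plant import r
print(r.finish_job())"
```

```text
the job is handed in; nothing more can be done
None
```

The smaller box's nut was pushed clockwise about one full turn until it stopped moving under 8 N, with its wings along the strap; the hand then moved clear and the job was handed in at about 19.5 s.

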